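# Close the notched jaw on a power module

## Task

Close the sliding-jaw holder on the yellow power module: hold the red release bar up while you slide the jaw until it has pushed the module gently home against the end stop, then let go of the bar so that its tooth catches the nearest notch, easing the jaw back only as far as it needs to drop fully in (less than one notch of play). Never squeeze the module hard or force the tooth against its notches, and leave the other things on the bench alone.

Things in the scene. Friction and masses are not known exactly. Their poses are not given: they have to be found in the camera images.
- holder: Aluminium bed plate of the holder, 140 (x) by 400 (y) by 12 mm, fixed to the bench. Origin: centre of its underside. Its y axis is the slide direction; +y is the closing direction, towards the end stop. Two guide rails 10 mm high keep the module in line along y.
- strip_line (a point): A point fixed on the bed (12 mm above the bench), at x = 53, y = -45 mm of the holder, under the steel notched strip that runs along y on the bed's +x side; strip top 24 mm above the bench, notches 18 mm apart, 7 mm wide, 8 mm deep. The strip is set anew each time: where its notches lie along y is not known and this point does not tell it; find them by feel or sight.
- jaw (a joint): Slide of the blue jaw (60 by 48 by 39 mm, rubber-faced) along the holder's +y, m; grows towards the end stop; it drags with about 2 N of friction. At 0 the jaw's rubber face stands at y = -120 mm of the holder. The jaw cannot be slid past a notch unless the bar is lifted.
- jaw_face (a point): Middle of the jaw's rubber face that meets the module, 32 mm above the bench. Axes as the holder.
- bar (a joint): Height of the red release bar over its lowest place, m, 0 to 0.016; a spring pulls it down with 5 N (low) to 7.5 N (high). 0 to 0.001: tooth fully in a notch. About 0.007: tooth riding on the strip between notches, not caught. Above 0.008: clear, jaw free to slide. It may start caught or riding. The tooth, below the bar's middle line, has 3 mm of play along y in a notch; side load below 20 N.
- bar_grip (a point): Centre of the grip of the red release bar, a cross bar over the jaw: 94 mm along the holder's x (-35 to +59 mm of this point), 12 mm wide along y, 14 mm tall. With the bar down it is 83 mm above the bench, 32 mm above the jaw's top, 26 mm behind (-y of) the jaw face. Guide pins run down from it 23 mm either side in x. Axes as the holder. Take it from above, fingers closing along y.
- module: Yellow power module, 60 (x) by 70 (y) by 37 mm, 0.2 to 0.3 kg, loose on the bed between the guide rails. Origin: centre of its underside (12 mm above the bench). It starts short of the end stop. Delicate: press it on the stop with less than 20 N.
- stop: Blue end stop fixed on the bed, 60 by 30 by 34 mm, not always at the same place. Origin: centre of its underside; axes as the holder; its rubber face towards the module lies at y = -15 mm. The module is home when its end touches this face (module origin at y = -50 mm of the stop).
- screwdriver: Small orange-handled screwdriver, 130 mm long, 12 mm thick, lying on the bed plate along the robot-side edge; bystander.
- tape: White tape roll, 90 mm across, 22 mm high; bystander. Origin: centre of the underside.
- flux: Small bottle, 44 mm across, 110 mm high; bystander. Origin: centre of the underside.
- meter: Yellow and black hand multimeter, 85 by 170 by 45 mm, lying; bystander. Origin: centre of the underside.
- spare: Grey spare module, same shape as the yellow one; bystander, leave it. Origin: centre of the underside.
- mug: Blue mug, 80 mm across, 90 mm high; bystander. Origin: centre of the underside.
Things that resemble listed ones, but are neither listed nor needed, are in the scene too. Several things have the shape of the module; the one meant has the colours described above.

How it is judged:
By the outcome, as a careful person would: the job done as asked, in the order asked, and still so for the second after the job is handed in, with the robot touching nothing.
It also fails if it takes over 38 s, if anything falls off the work surface, if the arm or the gripper's body presses on something with over 40 N, if the wrist force passes 120 N, or if a joint passes its speed limit or range.

## Robot

A 6-joint arm with a two-finger parallel gripper is mounted at the origin on the work surface. World frame = base frame: x ahead of the robot, y to its left, z up, the work surface at z = 0. Lengths are in m, angles in degrees, forces in N, time in s.
With the tool pointing down it reaches from about 0.4 to 0.825 m from the base axis. Payload 7 kg.
Tool frame: the origin (TCP) lies at the centre of the arm's flange, where the gripper is bolted on; the fingertips stand 178 mm ahead of it and the grasp point (between the pads) lies 159 mm ahead of it (tip_reach is the distance from the TCP to the fingertips, in m); z points along the fingers, y is the line along which they close (so a half turn about z gives the same grasp; the last joint's range is limited). The gripper opens to 88 mm and grips with 3 to 60 N. Pads are 19 mm wide; open, the fingers measure 130 mm over their backs; the gripper's body (78 mm by 193 mm) begins 47 mm behind the grasp point.
Start: joints at [-51.618, 20.546, 0.682, 0, -70.136, -16.507], TCP at [0.251, -0.626, 0.405] pointing down, gripper open.
Joint ranges: [-176.03, 176.03], [-82.01, 121.73], [-58.28, 71.71], [-173.87, 95.51], [-174.79, -0.11], [-173.66, 173.66]. Speed limits (degrees/s): [136.94, 136.94, 172.46, 180, 180, 180].

## Interface

Orientations are given as [roll, pitch, yaw] about the fixed x, y, z axes, in that order (R = Rz(yaw) Ry(pitch) Rx(roll)).
In Python, from plant import * gives the robot as it stands.
- The arm moves only by the shell command python3 -m handwheel 'ROWS'. ROWS is JSON, a list of rows, each a list of 7 numbers: the opening, from -1 (shut) to 1 (fully open), then the shift along the tool's x, y, z as a fraction of full scale, then the turn, a rotation vector about the tool's x, y, z as a fraction of full scale. A call has 1 to 5 rows; each row shifts and turns the commanded pose from where the row before left it, along the tool's axes as they then stand; what a row does not reach is not made up. Full scale, the value 1, is 0.025 m for a shift and 6 degrees for a turn. A row lasts 1/8 s, in which the tool goes at most 62.5 mm and 10.7 degrees, less where a joint would pass 70% of its speed; a pose out of reach is approached as far as the arm can. A call with a number of a shift or a turn outside -1 to 1 is refused whole. A call with a gripper value outside its range is refused whole. The fingers move at their own pace and stop on an object; the grip force is fixed at half the most. Time passes only in rows, so rows that do not move let the fingers close. It gives the time, the measured TCP pose, the force, the opening and the grip force at its end, in the units of the state.
- get_obs(): the state, without advancing time (a new reading comes with each control period).
- snapshot(name): name is "side" or "top" or "wrist"; returns a dict with "color" (384x512x3 uint8, red, green, blue), "fx", "fy", "cx", "cy" (pixels), "R" (3x3) and "t" (3): a world point X has camera coordinates R X + t; the wrist camera has in their place "tool_from_camera" (4x4, takes a point from camera to tool coordinates, whose origin is the TCP and whose axes are the flange's). Camera axes: x right, y down, z forward; pixel columns grow to the right and rows downward; lengths in m; the calibration is good to about 2 mm. A picture is of the moment at which its call begins: read the wrist's pose just before it. There is no depth.
- close_job(): hands the job in; it is judged then, once.
The state is a dict: "clock": time; "joint_pos": joint angles; "qvel": joint speeds; "tau": joint torques, N m; "tool_pos": TCP position; "orientation": TCP orientation; "force": force on the tool from outside, world axes, zero at the start; "moment": the same for the moment, N m; "opening": finger opening in m; "gripper_force": force on a finger pad.
Only numpy, scipy, OpenCV 4.12 (cv2) and the standard library are available. Lean on these libraries where they do the work, as an engineer would, in place of code of your own. Each camera call takes 0.05 s, during which the arm holds its last target. There are 200 camera calls.

## Working session

There is one attempt and no reset: what is moved stays moved. The work goes in short steps, Python scripts to look and compute and a shell command to move; the robot and the scene stay as the last step left them, time stands still between calls to the robot, and variables do not carry over. Pictures are saved under pics/ and viewed, at most 11 in all, crops included, and the job is handed in when it is done.

```bash
mkdir -p pics
cat > h.py <<'E'
from plant import *
import numpy as np, cv2
def save(n,f):
    s=snapshot(n); cv2.imwrite(f,s["color"][:,:,::-1]); np.save(f+'.npy',{k:v for k,v in s.items()},allow_pickle=True); return s
def ray(s,u,v,z):
    R=np.array(s["R"]);t=np.array(s["t"]);d=R.T@np.array([(u-s["cx"])/s["fx"],(v-s["cy"])/s["fy"],1]);c=-R.T@t
    return c+d*(z-c[2])/d[2]
E
python3 - <<'E'
from h import *
print(get_obs())
a=save("top","pics/top.png");b=save("side","pics/side.png")
for s in(a,b):print(s["fx"],s["cx"],s["cy"],np.round(s["R"],3).tolist(),s["t"], -np.array(s["R"]).T@np.array(s["t"]))
c=np.vstack([a["color"],b["color"]])
cv2.imwrite("pics/both.png",cv2.resize(np.hstack([a["color"],b["color"]])[:,:,::-1],(800,300)))
E
```

```text
{'clock': 0.0, 'joint_pos': array([-5.16189578e+01,  2.05925221e+01,  6.34602662e-01, -1.84618056e-02,
       -7.01348976e+01, -1.65054770e+01]), 'qvel': array([-0.09672   ,  0.08545655,  0.01362584, -0.03823114,  0.03949982,
        0.05842714]), 'tau': array([ 1.01296533e-03, -5.82719600e+01,  2.93048805e+01,  6.99729055e+00,
        6.71991846e-03, -1.97855657e-04]), 'tool_pos': array([ 0.25141503, -0.6262371 ,  0.40372168]), 'orientation': array([ 1.79906077e+02, -9.73223924e-03, -1.58130714e+02]), 'force': array([-0.28096738, -0.73585668, -0.09058046]), 'moment': array([-0.07205784,  0.04151626, -0.03154878]), 'gripper_force': 0.0, 'opening': 0.0875084543013658}
412.5978733013611 262.83722009972035 185.67501347281583 [[-0.012, -1.0, -0.025], [-0.99, 0.016, -0.14], [0.141, 0.023, -0.99]] [0.00969147 0.49443527 1.12307461] [ 0.33147226 -0.02375104  1.18127844]
391.5183084497682 247.83241143527354 191.44041149837366 [[-0.999, -0.037, -0.013], [-0.015, 0.667, -0.745], [0.036, -0.744, -0.667]] [0.50537758 0.06415852 1.28329646] [0.45948939 0.93064938 0.91056787]
```

View pics/top.png

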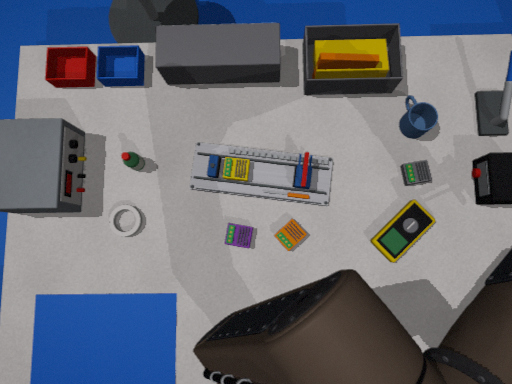

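View pics/side.png

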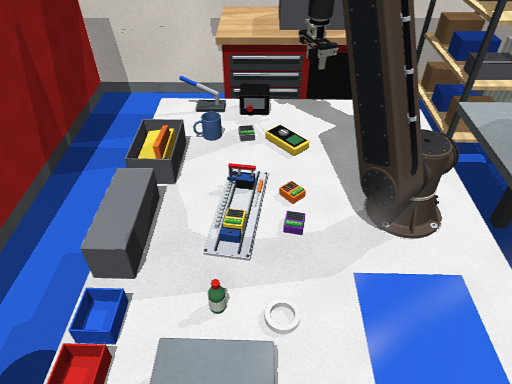

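The top view shows the holder at about (262,173), with the blue stop (213,166), yellow module (236,169) and jaw with red bar (304,170). The module-shaped things are yellow (236,169), purple (240,235), orange (291,234) and grey (416,173). Only the yellow one lies on the bed, and it fits the description. I'll confirm it in a crop.

Run:
```python
from h import *
a=np.load("pics/top.png.npy",allow_pickle=True).item();b=np.load("pics/side.png.npy",allow_pickle=True).item()
c1=cv2.resize(a["color"][130:215,180:345],None,fx=4.8,fy=4.8,interpolation=cv2.INTER_CUBIC)[:, :792]
c2=b["color"][155:265,195:280]; c2=cv2.resize(c2,None,fx=1.7,fy=1.7)
cv2.imwrite("pics/c1.png",c1[:,:,::-1])
for n,s,box in(("top",a,(130,215,180,345)),("side",b,(155,265,195,280))):
    r0,r1,q0,q1=box;h=cv2.cvtColor(s["color"],cv2.COLOR_RGB2HSV)
    for nm,lo,hi in(("red",(0,150,80),(6,255,255)),("red2",(172,150,80),(180,255,255)),("yel",(22,120,100),(33,255,255)),("blue",(100,120,40),(125,255,255))):
        m=cv2.inRange(h,lo,hi);k=np.zeros_like(m);k[r0:r1,q0:q1]=m[r0:r1,q0:q1]
        N,_,st,ce=cv2.connectedComponentsWithStats(k)
        for i in range(1,N):
            if st[i,4]>15:print(n,nm,st[i],ce[i].round(1))
for uv in((197,142),(332,157),(329,205),(191,189)):print(ray(a,*uv,.012).round(4))
```

```text
top red [301 152   8  34 120] [304.7 168. ]
top yel [222 157  28  24 386] [237.8 168.7]
top blue [208 155  11  23 175] [212.8 165.7]
top blue [294 154  18  35 258] [302.2 174.8]
side red [229 163  27   7 116] [241.6 166.4]
side yel [223 208  23  24 187] [234.5 220.7]
side blue [228 172  27  15 152] [242.9 177.4]
side blue [220 227  21  16 257] [230.  234.8]
[0.6296 0.194  0.012 ]
[ 0.5781 -0.1969  0.012 ]
[ 0.4396 -0.1835  0.012 ]
[0.4914 0.2099 0.012 ]
```

View pics/c1.png

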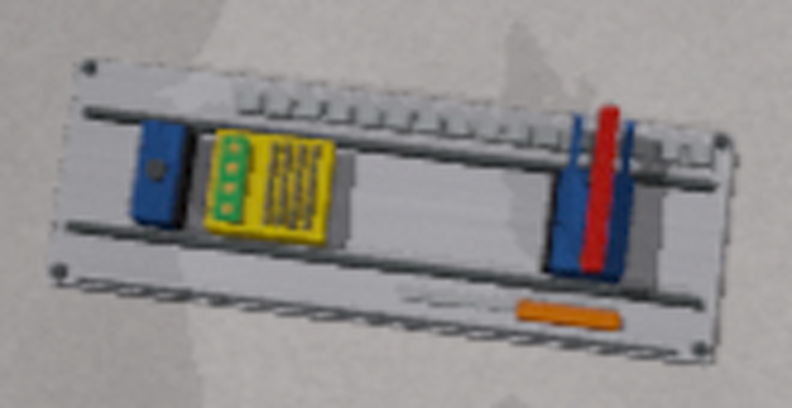

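The crop confirms the yellow module on the bed (crop 205–335, 130–242), with a gap to the stop on its left. The bar is at crop x≈600 and the jaw is right of the module. Next I compute the bar position and the moves.

```bash
cat >> h.py <<'E'
YAW=-7.5
hx=np.array([np.cos(np.radians(YAW)),np.sin(np.radians(YAW))]);hy=np.array([-hx[1],hx[0]])
E
python3 - <<'E'
from h import *
a=np.load("pics/top.png.npy",allow_pickle=True).item();b=np.load("pics/side.png.npy",allow_pickle=True).item()
# bar ends, triangulated centre
def cd(s,u,v):
    R=np.array(s["R"]);t=np.array(s["t"]);d=R.T@np.array([(u-s["cx"])/s["fx"],(v-s["cy"])/s["fy"],1]);return -R.T@t,d/np.linalg.norm(d)
for p,q in(((304.7,168.),(241.6,166.4)),):
    A,v=cd(a,*p);B,w=cd(b,*q)
    k=np.linalg.lstsq(np.array([v,-w]).T,B-A,rcond=None)[0];print((A+k[0]*v),(B+k[1]*w))
c=ray(a,304.7,168.,.09);g=c[:2]-hx*.012
C=np.array([.5347,.0059]);o=get_obs()
print("bar",c,"grip",g,"holder xy",(g-C)@hx,(g-C)@hy)
print(o["clock"],"d world",g-o["tool_pos"][:2])
for n,u,v,z in(("stopface",219,165,.046),("modL",224,168,.049),("modR",249,170,.049),("jawface",295,174,.051)):
    p=ray(a,u,v,z)[:2];print(n,(p-C)@hx,(p-C)@hy)
# path in tool axes after yaw 172.5
y=np.radians(172.5);X=np.array([np.cos(y),np.sin(y)]);Y=np.array([np.sin(y),-np.cos(y)])
d=g-o["tool_pos"][:2];print("tool d",d@X*1000,d@Y*1000)
E
```

```text
[ 0.53278064 -0.11131714  0.09016059] [ 0.5298625  -0.11107464  0.08960274]
bar [ 0.53281026 -0.11133003  0.09      ] grip [ 0.52091292 -0.10976372] holder xy 0.0014280194473447975 -0.11647377082338384
0.1 d world [0.26947928 0.51647166]
stopface 0.0031149596012613624 0.12047421421269246
modL -0.0042801118430887755 0.10493772242767195
modR -0.0019382331534840928 0.0347068467735895
jawface 0.001095608045662821 -0.0937346186568683
tool d -199.7607630459779 547.2272797348955
```

```bash
python3 -m handwheel '[[1,0,0,0,0,0,0.983],[1,0,0,0,0,0,0.983],[1,0,0,0,0,0,0.983],[1,0,0,0,0,0,0.983],[1,0,0,0,0,0,0.983]]'; 
python3 -m handwheel '[[1,-0.364,1,0,0,0,0],[1,-0.364,1,0,0,0,0],[1,-0.364,1,0,0,0,0],[1,-0.364,1,0,0,0,0],[1,-0.364,1,0,0,0,0]]'
python3 -m handwheel '[[1,-0.364,1,0,0,0,0],[1,-0.364,1,0,0,0,0],[1,-0.364,1,0,0,0,0],[1,-0.364,1,0,0,0,0],[1,-0.364,1,0,0,0,0]]'
python3 -m handwheel '[[1,-0.364,1,0,0,0,0],[1,-0.364,1,0,0,0,0],[1,-0.364,1,0,0,0,0],[1,-0.364,1,0,0,0,0],[1,-0.364,1,0,0,0,0]]'
python3 -m handwheel '[[1,-0.364,1,0.3,0,0,0],[1,-0.364,1,0.5,0,0,0],[1,-0.364,1,0.8,0,0,0],[1,-0.364,1,0.8,0,0,0],[1,-0.364,1,0.6,0,0,0]]'
```

```text
clock: 0.72
tool_pos: [0.2515, -0.6263, 0.4041]
orientation: [180.0, -0.0, 172.2]
force: [-0.1, 0.0, 0.3]
opening: 0.0876
gripper_force: 0.0
clock: 1.35
tool_pos: [0.3134, -0.5076, 0.4042]
orientation: [180.0, -0.0, 172.4]
force: [0.0, -0.1, -0.1]
opening: 0.0877
gripper_force: 0.0
clock: 1.98
tool_pos: [0.375, -0.3898, 0.4043]
orientation: [180.0, -0.0, 172.4]
force: [0.1, -0.5, 0.1]
opening: 0.0875
gripper_force: 0.0
clock: 2.6
tool_pos: [0.4366, -0.2719, 0.4044]
orientation: [180.0, -0.0, 172.4]
force: [0.0, -0.1, 1.0]
opening: 0.0878
gripper_force: 0.0
clock: 3.22
tool_pos: [0.4981, -0.1541, 0.3286]
orientation: [-180.0, -0.1, 172.4]
force: [-0.7, 0.6, 0.3]
opening: 0.0876
gripper_force: 0.0
```

```bash
python3 -m handwheel '[[1,-0.34,0.94,0,0,0,0],[1,-0.34,0.94,0,0,0,0],[1,0,0,0,0,0,0]]'
python3 - <<'E'
from h import *
o=get_obs();print(o["tool_pos"],o["orientation"])
s=save("wrist","pics/w1.png");print(s["fx"],s["fy"],s["cx"],s["cy"],np.round(s["tool_from_camera"],4).tolist())
h=cv2.cvtColor(s["color"],cv2.COLOR_RGB2HSV);m=cv2.inRange(h,(0,150,60),(6,255,255))|cv2.inRange(h,(172,150,60),(180,255,255))
N,_,st,ce=cv2.connectedComponentsWithStats(m)
for i in range(1,N):
    if st[i,4]>60:print(st[i],ce[i])
E
```

```text
clock: 3.6
tool_pos: [0.5217, -0.1094, 0.3293]
orientation: [-180.0, -0.0, 172.5]
force: [-0.1, 0.6, -0.5]
opening: 0.0874
gripper_force: 0.0
[ 0.52171433 -0.10944496  0.32927728] [-1.79995442e+02 -3.15589495e-02  1.72487936e+02]
301.4937103831003 301.4937103831003 254.05170141309728 190.9577138723989 [[0.0007, -0.9539, -0.3003, 0.0817], [1.0, 0.0005, 0.0009, -0.0002], [-0.0007, -0.3003, 0.9539, 0.0204], [0.0, 0.0, 0.0, 1.0]]
[ 247  158   15  112 1577] [253.59733672 213.01141408]
```

View pics/w1.png

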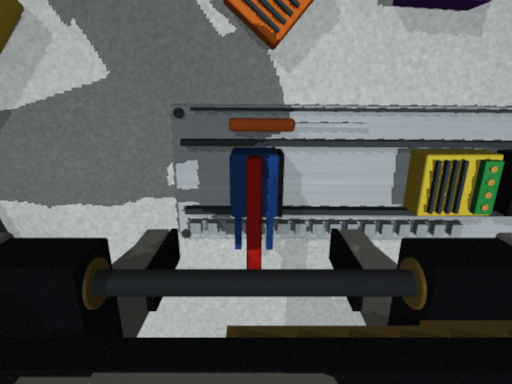

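The wrist view shows the bar at columns 247–262, centred under the tool, with its near end at row 158. The jaw, strip notches (row ~228) and module are to its right. Next I compute the offsets.

```bash
cat >> h.py <<'E'
def wray(s,u,v,z,o):
    from scipy.spatial.transform import Rotation as Ro
    T=np.array(s["tool_from_camera"]);d=T[:3,:3]@np.array([(u-s["cx"])/s["fx"],(v-s["cy"])/s["fy"],1]);c=T[:3,3]
    zt=o["tool_pos"][2]-z   # tool z down
    return c+d*(zt-c[2])/d[2]
E
python3 - <<'E'
from h import *
o=get_obs();s=np.load("pics/w1.png.npy",allow_pickle=True).item()
h=cv2.cvtColor(s["color"],cv2.COLOR_RGB2HSV);m=(cv2.inRange(h,(0,150,60),(6,255,255))|cv2.inRange(h,(172,150,60),(180,255,255)))>0
for r in range(154,250,8):
    c=np.where(m[r])[0]
    if len(c):print(r,c.min(),c.max(),[wray(s,c.mean(),r,z,o)[:2].round(4).tolist() for z in(.09,.097)])
for z in(.09,.097):print("x end",wray(s,254,157.5,z,o))
print("rail ang: ",[wray(s,u,v,.022,o).round(4).tolist() for u,v in((200,143),(500,149))])
print("modR edge",wray(s,408,212,.012,o),"jaw front edge",wray(s,281,190,.051,o), wray(s,281,212,.012,o))
g=cv2.cvtColor(s["color"],cv2.COLOR_RGB2GRAY)
cv2.imwrite("pics/strip.png",cv2.resize(s["color"][195:250,175:475,::-1],None,fx=2.66,fy=2.66,interpolation=cv2.INTER_CUBIC))
E
```

```text
162 247 261 [[0.0352, -0.0], [0.0367, -0.0]]
170 247 261 [[0.0292, -0.0], [0.0309, -0.0]]
178 247 261 [[0.023, -0.0], [0.0249, -0.0]]
186 247 260 [[0.0167, -0.0004], [0.0188, -0.0004]]
194 247 260 [[0.0104, -0.0004], [0.0127, -0.0004]]
202 247 260 [[0.0039, -0.0004], [0.0064, -0.0004]]
210 247 260 [[-0.0027, -0.0004], [0.0, -0.0004]]
218 247 260 [[-0.0094, -0.0004], [-0.0065, -0.0004]]
226 247 260 [[-0.0162, -0.0004], [-0.0131, -0.0004]]
234 247 260 [[-0.0231, -0.0004], [-0.0198, -0.0004]]
242 247 260 [[-0.0302, -0.0004], [-0.0266, -0.0004]]
x end [ 3.86044340e-02 -4.02852327e-05  2.39271393e-01]
x end [ 3.99829138e-02 -4.49612353e-05  2.32271393e-01]
rail ang:  [[0.0391, -0.0513, 0.3073], [0.0336, 0.2352, 0.3073]]
modR edge [-0.0349538   0.16265689  0.31727139] jaw front edge [0.00144554 0.02419322 0.27827139] [-0.03501369  0.02855071  0.31727139]
```

View pics/strip.png

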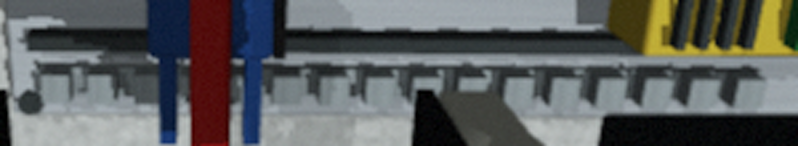

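```bash
python3 -m handwheel '[[1,0.14,-0.01,1,0,0,0],[1,0,0,1,0,0,0],[1,0,0,0.8,0,0,0],[0.2,0,0,0.56,0,0,0],[-0.4,0,0,0,0,0,0]]'
python3 -m handwheel '[[-0.6,0,0,0,0,0,0],[-0.6,0,0,0,0,0,0],[-0.6,0,0,0,0,0,0]]'
```

```text
clock: 4.28
tool_pos: [0.5172, -0.1108, 0.2449]
orientation: [-180.0, -0.1, 172.4]
force: [0.0, -0.6, 1.0]
opening: 0.0732
gripper_force: 0.0
clock: 4.65
tool_pos: [0.5179, -0.1103, 0.2462]
orientation: [180.0, 0.1, 172.4]
force: [-0.3, -0.5, 0.8]
opening: 0.0435
gripper_force: 0.0
```

```bash
python3 -m handwheel '[[-1,0,0,0,0,0,0],[-1,0,0,0,0,0,0],[-1,0,0,0,0,0,0],[-1,0,0,0,0,0,0],[-1,0,0,0,0,0,0]]'
```

```text
clock: 5.28
tool_pos: [0.5177, -0.1104, 0.2457]
orientation: [180.0, 0.0, 172.4]
force: [-0.9, 0.6, 0.1]
opening: 0.0117
gripper_force: 30.0
```

```bash
python3 -m handwheel '[[-1,0,0,-0.08,0,0,0],[-1,0,0,-0.08,0,0,0],[-1,0,0,0,0,0,0]]'; python3 -c "
from h import *
print(get_obs()['force'])"
python3 -m handwheel '[[-1,0,0,-0.08,0,0,0],[-1,0,0,-0.08,0,0,0],[-1,0,0,0,0,0,0]]'
python3 - <<'E'
from h import *
o=get_obs();print(o["force"])
s=save("wrist","pics/w2.png");h=cv2.cvtColor(s["color"],cv2.COLOR_RGB2HSV);m=(cv2.inRange(h,(0,150,60),(6,255,255))|cv2.inRange(h,(172,150,60),(180,255,255)))>0
c=np.where(m)[1];print(np.where(m)[0].min())
for r in range(150,330,20):
    c=np.where(m[r])[0]
    if len(c):print(r,c.min(),c.max())
E
```

```text
clock: 5.65
tool_pos: [0.5177, -0.1104, 0.2495]
orientation: [180.0, -0.0, 172.4]
force: [2.9, -1.0, -6.1]
opening: 0.0117
gripper_force: 30.0
[ 2.909654   -0.96085128 -6.12198343]
clock: 6.02
tool_pos: [0.5177, -0.1104, 0.2538]
orientation: [180.0, 0.0, 172.4]
force: [2.4, 0.3, -7.6]
opening: 0.0115
gripper_force: 30.0
[ 2.40430984  0.32418028 -7.63713166]
195
210 242 266
230 242 266
250 242 265
310 244 264
```

View pics/w2.png

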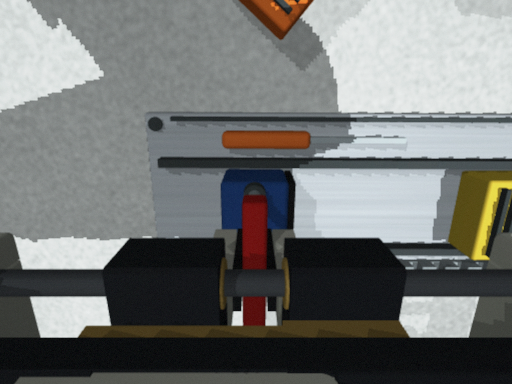

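The wrist view shows the bar gripped between the pads at column 254, with its end at row 195, and the jaw below it. I'll measure the notch phase to tell whether the bar started caught or riding.

Run:
```python
from h import *
s=np.load("pics/w1.png.npy",allow_pickle=True).item()
o={"tool_pos":np.array([0.52171433,-0.10944496,0.32927728])}
g=cv2.cvtColor(s["color"],cv2.COLOR_RGB2GRAY).astype(int)
for r in range(220,238,2):print(r,' '.join('%d'%x for x in g[r,185:300]//10))
for r in(224,230):print(r,' '.join('%d'%x for x in g[r,355:470]//10))
print(wray(s,254,228,.024,o),wray(s,264,228,.024,o))
```

```text
220 16 17 16 13 7 7 6 4 4 4 4 4 5 4 4 4 6 9 10 10 9 6 6 5 4 4 4 4 4 4 5 5 4 5 5 6 6 6 6 6 5 5 4 4 4 4 5 4 4 4 3 3 2 3 2 2 3 5 5 4 4 3 3 3 3 3 3 3 3 3 3 3 3 3 2 2 2 3 3 3 3 3 2 4 4 4 4 4 5 4 4 4 4 3 3 3 3 3 3 3 3 3 5 6 6 6 5 4 4 3 3 3 3 3 3
222 16 13 9 10 9 6 6 6 6 5 4 5 5 5 4 5 6 10 13 14 11 7 6 5 4 5 4 4 5 5 4 4 4 4 5 6 6 7 7 7 6 4 4 4 4 4 4 5 5 3 3 3 3 2 2 2 4 5 5 4 4 3 3 3 3 3 3 3 3 3 3 3 2 3 3 3 2 3 3 3 3 3 3 5 4 4 4 4 5 6 6 5 5 3 3 3 3 3 3 4 3 3 6 10 11 9 8 6 5 4 3 3 3 3 3
224 16 15 12 8 9 11 14 14 14 13 14 14 14 14 14 12 8 9 12 12 12 10 10 13 14 14 13 13 14 14 14 12 7 6 5 6 5 7 7 7 7 8 7 7 7 8 7 7 7 5 3 3 3 3 2 3 4 6 7 7 6 4 3 3 3 3 3 3 3 3 3 3 3 3 3 2 3 5 7 9 10 6 3 4 4 4 4 4 5 6 6 5 6 9 10 10 10 10 10 11 10 10 10 11 11 8 6 6 5 5 7 10 10 10 10
226 17 17 14 9 8 11 14 14 14 14 14 14 15 14 14 12 8 8 12 12 12 10 9 13 14 14 13 14 14 14 14 12 8 6 4 6 5 6 6 7 7 7 7 7 7 7 7 8 8 6 3 2 3 3 2 2 4 6 7 7 6 4 3 3 3 3 2 3 3 3 3 2 2 3 2 2 4 6 7 11 12 7 3 4 4 4 4 5 6 6 6 5 7 11 12 12 12 12 12 12 12 12 12 12 12 10 5 5 5 4 8 12 12 12 12
228 13 13 13 9 8 10 14 14 13 14 14 14 14 14 14 12 8 9 11 10
[... 1382 characters left out ...]
14 14 14 14 14 14 14 14 14 14 14 14 14 14
224 11 11 11 13 12 8 7 5 4 4 8 11 11 11 11 11 11 11 11 11 10 8 7 7 6 4 4 6 9 11 11 10 10 9 9 9 10 9 9 7 7 5 4 4 5 7 9 9 9 9 9 9 10 9 10 10 8 7 6 4 4 4 5 8 9 9 9 9 9 9 9 9 8 8 7 5 4 4 4 5 6 7 7 7 7 7 7 7 7 7 8 7 6 4 4 4 4 6 7 7 7 7 7 7 7 7 9 11 14 15 15 15 14 14 14
230 6 6 6 6 6 6 6 5 4 9 13 14 14 14 14 14 15 15 14 14 10 6 7 6 4 4 7 12 14 14 14 14 14 14 14 14 14 12 8 7 6 4 4 5 9 14 14 14 14 14 14 15 14 14 13 9 7 6 4 4 4 8 12 14 14 14 14 14 14 15 14 14 10 7 5 4 4 4 5 10 14 14 14 14 14 14 15 14 14 12 8 5 4 4 4 3 9 13 14 14 14 14 14 14 14 14 14 15 16 16 16 16 16 16 16
[-4.79829505e-02  5.31246153e-05  3.05277280e-01] [-0.0479788   0.01035774  0.30527728]
```

```bash
python3 -m handwheel '[[-1,0,0,-0.03,0,0,0],[-1,0,0,0,0,0,0]]'|grep -E "pos|for"; python3 -m handwheel '[[-1,0,0,-0.02,0,0,0],[-1,0,0,0,0,0,0]]'|grep -E "pos|for"
```

```text
tool_pos: [0.5177, -0.1104, 0.2544]
force: [2.6, 0.7, -7.3]
gripper_force: 30.0
tool_pos: [0.5177, -0.1104, 0.2549]
force: [3.5, -0.8, -7.2]
gripper_force: 30.0
```

```bash
python3 -m handwheel '[[-1,0,0,-0.03,0,0,0],[-1,0,0,0,0,0,0]]'|grep -E "pos|for"; python3 -m handwheel '[[-1,0,0,-0.02,0,0,0],[-1,0,0,0,0,0,0]]'|grep -E "pos|for"
```

```text
tool_pos: [0.5177, -0.1103, 0.2553]
force: [4.6, -0.5, -13.5]
gripper_force: 30.0
tool_pos: [0.5177, -0.1103, 0.2553]
force: [6.9, -1.3, -17.5]
gripper_force: 30.0
```

```bash
python3 -m handwheel '[[-1,0,0,0.1,0,0,0],[-1,0,0,0.09,0,0,0],[-1,0,0,0,0,0,0]]'; python3 -m handwheel '[[-1,0,0.1,0,0,0,0],[-1,0,0.2,0,0,0,0],[-1,0,0.3,0,0,0,0],[-1,0,0.3,0,0,0,0]]'
```

```text
clock: 7.45
tool_pos: [0.5177, -0.1103, 0.2515]
orientation: [-180.0, -0.0, 172.4]
force: [1.9, 0.2, -7.3]
opening: 0.0117
gripper_force: 30.0
clock: 7.95
tool_pos: [0.5208, -0.0875, 0.2515]
orientation: [-180.0, 0.0, 172.4]
force: [4.3, -2.6, -7.7]
opening: 0.0116
gripper_force: 30.0
```

```bash
python3 -m handwheel '[[-1,-0.015,0.32,0,0,0,0],[-1,-0.006,0.32,0,0,0,0],[-1,-0.006,0.32,0,0,0,0],[-1,-0.006,0.32,0,0,0,0],[-1,-0.006,0.32,0,0,0,0]]'
```

```text
clock: 8.57
tool_pos: [0.5266, -0.0481, 0.2511]
orientation: [-180.0, -0.1, 172.4]
force: [0.1, -2.5, -6.9]
opening: 0.0116
gripper_force: 30.0
```

```bash
python3 -m handwheel '[[-1,-0.003,0.32,0,0,0,0],[-1,-0.003,0.32,0,0,0,0],[-1,-0.003,0.32,0,0,0,0],[-1,-0.003,0.32,0,0,0,0],[-1,-0.003,0.32,0,0,0,0]]'
python3 -m handwheel '[[-1,-0.002,0.2,0,0,0,0],[-1,-0.002,0.15,0,0,0,0],[-1,0,0.05,0,0,0,0],[-1,0,0,0,0,0,0]]'
python3 - <<'E'
from h import *
o=get_obs();print(o["tool_pos"],o["force"]);s=save("wrist","pics/w3.png")
E
```

```text
clock: 9.2
tool_pos: [0.5322, -0.0085, 0.2511]
orientation: [-180.0, -0.1, 172.4]
force: [-4.6, -1.7, -6.9]
opening: 0.0118
gripper_force: 30.0
clock: 9.7
tool_pos: [0.5336, 0.0013, 0.2511]
orientation: [-180.0, -0.1, 172.4]
force: [-5.0, 0.2, -7.3]
opening: 0.0114
gripper_force: 30.0
[0.53358971 0.0012535  0.25108721] [-5.02813441  0.23455509 -7.25415173]
```

View pics/w3.png

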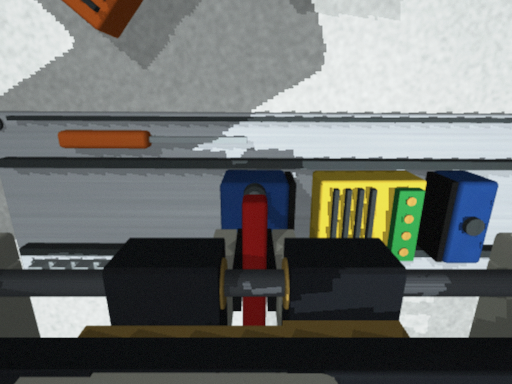

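The wrist view shows about 17 px (roughly 11 mm) between the jaw face (col 295) and the module (col 312). The stop's rubber is a few mm beyond the module, around cols 424–440.

```bash
python3 -m handwheel '[[-1,0.02,0.1,0,0,0,0],[-1,0.015,0.15,0,0,0,0],[-1,0,0.15,0,0,0,0],[-1,0,0.12,0,0,0,0]]'
python3 -m handwheel '[[-1,0,0.08,0,0,0,0],[-1,0,0.04,0,0,0,0]]'
python3 - <<'E'
from h import *
o=get_obs();s=save("wrist","pics/w4.png")
g=s["color"][175:262,280:500,::-1];cv2.imwrite("pics/w4c.png",cv2.resize(g,None,fx=3.5,fy=3.5,interpolation=cv2.INTER_CUBIC))
E
```

```text
clock: 10.25
tool_pos: [0.5351, 0.0143, 0.2515]
orientation: [180.0, 0.0, 172.4]
force: [-2.6, -2.9, -6.9]
opening: 0.0118
gripper_force: 30.0
clock: 10.5
tool_pos: [0.5354, 0.0171, 0.2515]
orientation: [180.0, 0.0, 172.4]
force: [-2.7, -1.5, -7.0]
opening: 0.0115
gripper_force: 30.0
```

View pics/w4c.png

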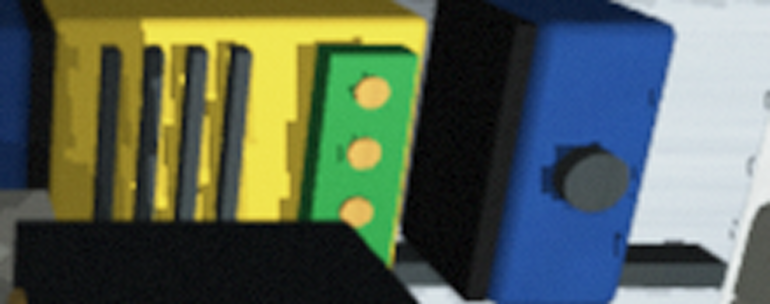

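The crop shows the jaw nearly touching the module (crop col 50). The module's far edge is at crop col 425 and the stop's face top edge is at about 510, so roughly 15 mm remains.

```bash
python3 -m handwheel '[[-1,0,0.1,0,0,0,0],[-1,0,0.1,0,0,0,0],[-1,0,0.1,0,0,0,0],[-1,0,0.06,0,0,0,0]]'|grep -E "pos|force"
python3 - <<'E'
from h import *
s=save("wrist","pics/w5.png")
g=s["color"][175:262,280:500,::-1];cv2.imwrite("pics/w5c.png",cv2.resize(g,None,fx=3.5,fy=3.5,interpolation=cv2.INTER_CUBIC))
E
```

```text
tool_pos: [0.5367, 0.026, 0.2515]
force: [-1.1, -3.5, -7.5]
gripper_force: 30.0
```

View pics/w5c.png

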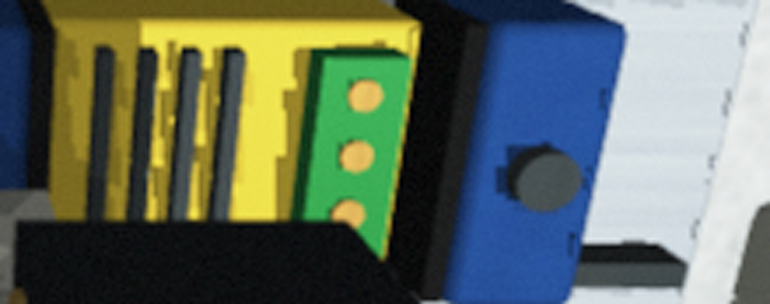

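The module now moves with the jaw. Its edge is at crop col 420 and the stop's face edge at about 465, so 7–9 mm are left.

```bash
python3 -m handwheel '[[-1,0,0.08,0,0,0,0],[-1,0,0.08,0,0,0,0],[-1,0,0.04,0,0,0,0]]'|grep -E "pos|force:"
for i in 1; do python3 -m handwheel '[[-1,0,0.04,0,0,0,0],[-1,0,0.02,0,0,0,0]]'|grep -E "pos|force:"; done
```

```text
tool_pos: [0.5373, 0.031, 0.2515]
force: [-1.8, -3.0, -7.5]
gripper_force: 30.0
tool_pos: [0.5375, 0.0324, 0.2515]
force: [0.1, -2.3, -7.7]
gripper_force: 30.0
```

```bash
python3 -m handwheel '[[-1,0,0.03,0,0,0,0],[-1,0,0.01,0,0,0,0]]'|grep -E "pos|force:"
```

```text
tool_pos: [0.5376, 0.0329, 0.2515]
force: [1.6, -7.9, -7.2]
gripper_force: 30.0
```

```bash
python3 -m handwheel '[[-1,0,0.01,0,0,0,0],[-1,0,0,0,0,0,0]]'|grep -E "pos|force:"
python3 - <<'E'
from h import *
s=save("wrist","pics/w6.png")
g=s["color"][175:262,280:500,::-1];cv2.imwrite("pics/w6c.png",cv2.resize(g,None,fx=3.5,fy=3.5,interpolation=cv2.INTER_CUBIC))
o=get_obs();p=o["tool_pos"];print(np.linalg.norm(p[:2]-np.array([.5177,-.1103])),o["clock"])
E
```

```text
tool_pos: [0.5376, 0.0329, 0.2515]
force: [1.3, -7.3, -7.2]
gripper_force: 30.0
0.14456399130438125 12.275
```

View pics/w6c.png

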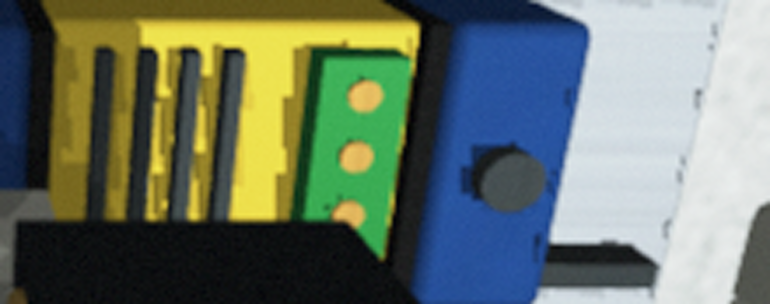

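The module's far edge (crop col 420) now meets the stop's rubber, so it is home. I'll relax the push and lower the bar gently to feel for a notch.

```bash
python3 -m handwheel '[[-1,0,-0.015,0.06,0,0,0],[-1,0,0,0.06,0,0,0],[-1,0,0,0,0,0,0]]'|grep -E "pos|force:"
python3 -m handwheel '[[-1,0,0,0.06,0,0,0],[-1,0,0,0.04,0,0,0],[-1,0,0,0,0,0,0]]'|grep -E "pos|force:"
```

```text
tool_pos: [0.5376, 0.0328, 0.2484]
force: [0.2, -6.4, -6.9]
gripper_force: 30.0
tool_pos: [0.5376, 0.0328, 0.2461]
force: [-0.4, -5.8, -6.8]
gripper_force: 30.0
```

```bash
python3 -m handwheel '[[-1,0,0,0.03,0,0,0],[-1,0,0,0,0,0,0]]'|grep -E "pos|force:"
```

```text
tool_pos: [0.5375, 0.0328, 0.2459]
force: [-1.0, -5.1, -1.6]
gripper_force: 30.0
```

The tooth is riding on the strip (z stopped, spring load gone). I'll ease back in small steps, feeling for the notch.

```bash
python3 -m handwheel '[[-1,0,-0.06,0,0,0,0],[-1,0,-0.04,0,0,0,0]]'|grep -E "pos|force:"
```

```text
tool_pos: [0.5374, 0.0316, 0.2458]
force: [-4.3, 6.0, 0.1]
gripper_force: 30.0
```

```bash
python3 -m handwheel '[[-1,0,-0.04,0,0,0,0],[-1,0,-0.04,0,0,0,0]]'|grep -E "pos|force:"
```

```text
tool_pos: [0.5371, 0.0299, 0.2458]
force: [-4.5, 7.1, 1.2]
gripper_force: 30.0
```

```bash
python3 -m handwheel '[[-1,0,-0.04,0,0,0,0],[-1,0,-0.04,0,0,0,0]]'|grep -E "pos|force:"
```

```text
tool_pos: [0.5369, 0.028, 0.2458]
force: [-4.5, 6.6, 0.8]
gripper_force: 30.0
```

```bash
python3 -m handwheel '[[-1,0.02,-0.04,0,0,0,0],[-1,0,-0.04,0,0,0,0]]'|grep -E "pos|force:"
```

```text
tool_pos: [0.5364, 0.026, 0.2459]
force: [-3.0, 5.8, -1.1]
gripper_force: 30.0
```

```bash
python3 -m handwheel '[[-1,0,-0.04,0,0,0,0],[-1,0,-0.04,0,0,0,0]]'|grep -E "pos|force:"
```

```text
tool_pos: [0.5361, 0.024, 0.2458]
force: [-2.7, 6.2, -1.2]
gripper_force: 30.0
```

```bash
python3 -m handwheel '[[-1,0,-0.04,0,0,0,0],[-1,0,-0.04,0,0,0,0]]'|grep -E "pos|force:"
```

```text
tool_pos: [0.5359, 0.022, 0.2458]
force: [-2.7, 5.6, -0.4]
gripper_force: 30.0
```

```bash
python3 -m handwheel '[[-1,0,-0.04,0,0,0,0],[-1,0,-0.04,0,0,0,0]]'|grep -E "pos|force:"
```

```text
tool_pos: [0.5356, 0.02, 0.2457]
force: [-1.6, 4.7, -3.0]
gripper_force: 30.0
```

```bash
python3 -m handwheel '[[-1,0,-0.04,0,0,0,0]]'|grep -E "pos|force:"
```

```text
tool_pos: [0.5354, 0.0186, 0.2454]
force: [-0.4, 2.4, -6.0]
gripper_force: 30.0
```

```bash
python3 -m handwheel '[[-1,0,-0.02,0,0,0,0],[-1,0,0,0,0,0,0]]'|grep -E "pos|force:"
```

```text
tool_pos: [0.5353, 0.0175, 0.2453]
force: [2.3, 1.8, -6.6]
gripper_force: 30.0
```

```bash
python3 -m handwheel '[[-1,0,0,0.06,0,0,0],[-1,0,0,0.06,0,0,0],[-1,0,0,0,0,0,0]]'|grep -E "pos|force:"
```

```text
tool_pos: [0.5353, 0.0174, 0.2423]
force: [3.4, 2.1, -5.8]
gripper_force: 30.0
```

```bash
python3 -m handwheel '[[-1,0,0,0.06,0,0,0],[-1,0,0,0.04,0,0,0],[-1,0,0,0,0,0,0]]'|grep -E "pos|force:"
```

```text
tool_pos: [0.5352, 0.0175, 0.2398]
force: [5.5, 0.3, -5.9]
gripper_force: 30.0
```

```bash
python3 -m handwheel '[[-1,-0.03,0,0.01,0,0,0],[-0.6,0,0,0,0,0,0],[-0.2,0,0,0,0,0,0],[0,0,0,0,0,0,0],[0,0,0,0,0,0,0]]'
python3 -m handwheel '[[0,0,0,-0.6,0,0,0],[0,0,0,-1,0,0,0],[0,0,0,-1,0,0,0],[0,0,0,-1,0,0,0],[0,0,0,0,0,0,0]]'
python3 - <<'E'
from h import *
o=get_obs();print(o["tool_pos"]);s=save("wrist","pics/w7.png")
h=cv2.cvtColor(s["color"],cv2.COLOR_RGB2HSV);m=(cv2.inRange(h,(0,150,60),(6,255,255))|cv2.inRange(h,(172,150,60),(180,255,255)))>0
for r in range(150,250,20):
    c=np.where(m[r])[0]
    if len(c):print(r,c.min(),c.max())
E
```

```text
clock: 16.77
tool_pos: [0.5355, 0.0172, 0.2395]
orientation: [-180.0, -0.0, 172.4]
force: [-0.7, -0.5, 0.2]
opening: 0.0408
gripper_force: 0.0
clock: 17.4
tool_pos: [0.5362, 0.0174, 0.3326]
orientation: [179.9, 0.3, 172.4]
force: [-0.5, 0.2, -1.2]
opening: 0.0434
gripper_force: 0.0
[0.5362082  0.01740059 0.33260233]
170 246 260
190 246 260
210 246 259
230 246 259
```

View pics/w7.png

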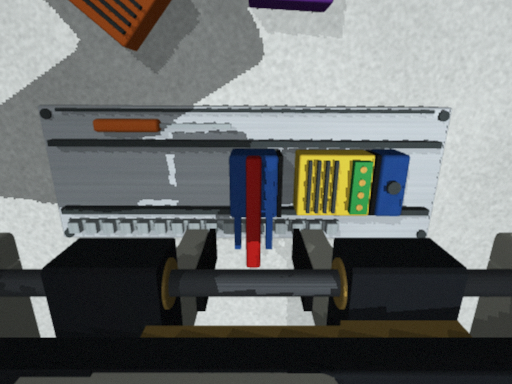

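The wrist view shows the module (cols 297–374) against the stop (col 374 on) and the bar down at col 253. The fingers are clear, so I'm handing in.

```bash
python3 -c "
from plant import *
print(close_job())"
```

```text
the job is handed in; nothing more can be done
None
```

The module is home against the stop (measured push about 5 N), the bar's tooth is down in the nearest reachable notch about 15.5 mm back (notches are 18 mm apart), the gripper is clear, and the job was handed in at about 17.5 s with no verdict returned.

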